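# Load the bottle filler's carriage and slide it under the nozzles

## Robot

A 6-joint arm with a two-finger parallel gripper is mounted at the origin on the work surface. World frame = base frame: x ahead of the robot, y to its left, z up, the work surface at z = 0. Lengths are in mm, angles in degrees, forces in N, time in s.
With the tool pointing down it reaches from about 300 to 850 mm from the base axis. Payload 4.2 kg.
Tool frame: the origin (TCP) lies midway between the tips of the shut fingers; the grasp point (between the pads) lies 19 mm behind it (env.grip_depth is the distance from the TCP to the grasp point, in mm); z points along the fingers, y is the line along which they close (so a half turn about z gives the same grasp; the last joint's range is limited). The gripper opens to 91 mm and grips with 3 to 60 N. Pads are 32 mm wide; open, the fingers measure 118 mm over their backs; the gripper's body (76 mm by 178 mm) begins 60 mm behind the grasp point.
Start: joints at [69.442, 18.312, 89.639, -0, 72.044, -1.146], TCP at [191.107, 542.329, 213.976] pointing down, gripper open.
Joint ranges: [-177.97, 177.97], [-48.28, 115.42], [12.27, 149.76], [-77.06, 257.06], [2.81, 150.46], [-146.56, 146.56]. Speed limits (degrees/s): [147.25, 147.25, 180, 180, 180, 180].

## Interface

Orientations are given as [roll, pitch, yaw] about the fixed x, y, z axes, in that order (R = Rz(yaw) Ry(pitch) Rx(roll)).
In Python, from workcell import env, eyes gives the robot as it stands.
- The arm moves only by the tool send_rows, never from a script. Its argument "motion" is a list of rows, each a list of 7 numbers: the shift along the world's x, y, z normalised to -1 to 1, where 1 is 0.5 m, then the turn, a rotation vector about the world's x, y, z normalised to -1 to 1, where 1 is 60 degrees, then the opening, from -1 (shut) to 1 (fully open). A call has 1 to 20 rows; each row is the pose to reach, as a shift and turn from the pose commanded when the call began; what a row does not reach only later rows make up. A row lasts 1/8 s, in which the tool goes at most 62.5 mm and 10.7 degrees, less where a joint would pass 70% of its speed; a pose out of reach is approached as far as the arm can. A call with a number of a shift or a turn outside -1 to 1 is refused whole. A call with a gripper value outside its range is refused whole. The fingers move at their own pace and stop on an object; "squeeze" is the grip in N (left out, the last holds). Time passes only in rows, so rows that repeat a pose let the fingers close. It gives the time, the measured TCP pose, the force, the opening and the grip force at its end, in the units of the state.
- env.state(): the state, without advancing time (a new reading comes with each control period).
- eyes.grab_frame(name): name is "scene" or "top" or "wrist"; returns a dict with "pixels" (480x640x3 uint8, red, green, blue), "depth" (480x640 float32, mm along the optical axis (not along the pixel's ray), 0 where there is no reading), "fx", "fy", "cx", "cy" (pixels), "R" (3x3) and "t" (3): a world point X has camera coordinates R X + t; the wrist camera has in their place "T_tool_cam" (4x4, takes a point from camera to tool coordinates, whose origin is the TCP and whose axes are the flange's). Camera axes: x right, y down, z forward; pixel columns grow to the right and rows downward; lengths in mm; the calibration is good to about 2 mm. A picture is of the moment at which its call begins: read the wrist's pose just before it.
- env.job_done(): hands the job in; it is judged then, once.
The state is a dict: "time_s": time; "qpos": joint angles; "qvel": joint speeds; "effort": joint torques, N m; "ee_pos": TCP position; "ee_rot": TCP orientation; "force": force on the tool from outside, world axes, zero at the start; "torque": the same for the moment, N m; "gripper_width": finger opening in mm; "gripper_force": force on a finger pad.
Only numpy, scipy, OpenCV 4.12 (cv2) and the standard library are available. Lean on these libraries where they do the work, as an engineer would, in place of code of your own. Each camera call takes 0.05 s, during which the arm holds its last target. There are 200 camera calls.

## Task

Load the filler with the three open bottles: pick them out from among the stoppered ones and stand each upright in the pocket of the pulled-out carriage that lies in line with the nozzle set for its height - the tallest bottle for the highest nozzle, the shortest for the lowest, the other for the middle one. When all three stand in their pockets, slide the carriage fully home, so that every bottle ends upright under its own nozzle. Keep the bottles upright, knock nothing against the nozzles, and leave the two stoppered bottles where they stand.

Things in the scene. Friction and masses are not known exactly. Their poses are not given: they have to be found in the camera images.
- bottle_short: The shortest of the three open, empty amber glass bottles (no stopper in its mouth): 75 mm tall, 60 to 110 g, body 46 mm in diameter, foot rounded to 38 mm, neck 28 mm in diameter over the top 30 mm, then a shoulder sloping down to 44 mm below the mouth. Stands loose on the bench, left or right of the filler. Origin: centre of the underside, z up; yaw means nothing.
- bottle_mid: The middle-sized of the three open, empty amber glass bottles (no stopper in its mouth): 100 mm tall, 85 to 145 g, body 46 mm in diameter, foot rounded to 38 mm, neck 28 mm in diameter over the top 30 mm, then a shoulder sloping down to 44 mm below the mouth. Stands loose on the bench, left or right of the filler. Origin: centre of the underside, z up; yaw means nothing.
- bottle_tall: The tallest of the three open, empty amber glass bottles (no stopper in its mouth): 125 mm tall, 110 to 185 g, body 46 mm in diameter, foot rounded to 38 mm, neck 28 mm in diameter over the top 30 mm, then a shoulder sloping down to 44 mm below the mouth. Stands loose on the bench, left or right of the filler. Origin: centre of the underside, z up; yaw means nothing.
- stoppered_tall: A finished bottle of the same make as the tallest one, closed with a black stopper head 31 mm wide and 13 mm high that stands on its mouth (138 mm tall over all). To be left where it stands. Origin: centre of the underside, z up.
- stoppered_mid: A finished bottle of the same make as the middle-sized one, closed with a black stopper head 31 mm wide and 13 mm high that stands on its mouth (113 mm tall over all). To be left where it stands. Origin: centre of the underside, z up.
- nozzle_low: The lowest of three like filling nozzles, fixed in any order in a row, 95 mm apart, each straight behind a carriage pocket: upright steel tube, 24 mm thick, 170 mm long, 8 mm spout below a white cone, bent feed pipe on top. Origin: spout tip, 112 mm above the bench (the others differ by 25 mm), 9 mm above the mouth of the shortest bottle in a pocket. x: along the carriage's travel.
- nozzle_mid: The middle of three like filling nozzles, fixed in any order in a row, 95 mm apart, each straight behind a carriage pocket: upright steel tube, 24 mm thick, 170 mm long, 8 mm spout below a white cone, bent feed pipe on top. Origin: spout tip, 137 mm above the bench (the others differ by 25 mm), 9 mm above the mouth of the middle-sized bottle in a pocket. x: along the carriage's travel.
- nozzle_high: The highest of three like filling nozzles, fixed in any order in a row, 95 mm apart, each straight behind a carriage pocket: upright steel tube, 24 mm thick, 170 mm long, 8 mm spout below a white cone, bent feed pipe on top. Origin: spout tip, 162 mm above the bench (the others differ by 25 mm), 9 mm above the mouth of the tallest bottle in a pocket. x: along the carriage's travel.
- carriage_pocket (a point): Floor centre of the middle pocket of the carriage, a white plate 82 x 290 mm; moves with it. x: along the travel, away from the robot; y: along the row; z up. Round pockets at y = -95, 0, 95 mm, 54 mm wide, 8 mm deep, floor 28 mm above the bench. Handle: black upright knob, 26 mm in diameter, axis at x = -95 mm, y = 0, from 18 to 58 mm above this point, 12 mm free under it; grip or push it from above.
- carriage (a joint): Travel of the carriage (m): 0 pulled out towards the robot, 0.16 fully home against its stop, pockets centred under the nozzles. Starts at 0 to 0.025. 3 N of friction, slight drag, no spring: stays where it is left. A cross pipe 28 mm thick runs 250 mm above the bench, 45 mm beyond the nozzles, on two posts 370 mm apart; clamp blocks reach from it round the nozzles.
Mind the look-alikes: they are no part of the job. What is shaped like the bottle_mid but green is not meant.

How it is judged:
By the outcome, as a careful person would: the job done as asked, in the order asked, and still so for the second after the job is handed in, with the robot touching nothing.
It also fails if it takes over 109 s, if anything falls off the work surface, if the arm or the gripper's body presses on something with over 40 N, if the wrist force passes 120 N, or if a joint passes its speed limit or range.

## Working session

There is one attempt and no reset: what is moved stays moved. The work goes in short steps, Python scripts to look and compute and a tool call to move; the robot and the scene stay as the last step left them, time stands still between calls to the robot, and variables do not carry over. Pictures are saved under pics/ and viewed, at most 14 in all, crops included, and the job is handed in when it is done.

Besides the shell and the picture viewer there is one more tool, called after "Emit:" as name(argument=value, ...) on one line, values as JSON. send_rows: Moves the arm, as the interface text tells. Its arguments: {"type":"object","properties":{"motion":{"type":"array"},"squeeze":{"type":"number"}},"required":["motion"]}

```bash
ls; mkdir -p pics; cat > h.py <<'E'
import numpy as np, cv2, pickle
from workcell import env, eyes
def grab(n):
    s=env.state(); f=eyes.grab_frame(n); f['state']=s
    cv2.imwrite(f'pics/{n}_{s["time_s"]:.2f}.png',f['pixels'][:,:,::-1]); pickle.dump(f,open(f'{n}.pkl','wb')); return f
def cloud(f):
    v,u=np.mgrid[:480,:640]; d=f['depth']
    P=np.stack([(u-f['cx'])/f['fx']*d,(v-f['cy'])/f['fy']*d,d],-1)
    return (P-f['t'])@f['R']
E
python3 - <<'E'
from h import *
for n in('scene','top'):
    f=grab(n); print(n,f['fx'],np.round(-f['R'].T@f['t']),np.round(f['R'],2).tolist())
print(env.state())
E
ls pics
```

```text
pics
scene 534.5150072480674 [1105.  541. 1191.] [[-0.71, 0.71, 0.0], [0.57, 0.58, -0.58], [-0.41, -0.41, -0.81]]
top 511.6714244726867 [ 4.260e+02 -1.000e+00  1.126e+03] [[-0.02, -1.0, 0.01], [-0.99, 0.02, -0.14], [0.14, -0.01, -0.99]]
{'time_s': 0.1, 'qpos': array([ 6.94447142e+01,  1.83463834e+01,  8.96988224e+01, -1.62130294e-03,
        7.20448559e+01, -1.14525368e+00]), 'qvel': array([-0.0399521 , -0.06077706, -0.11893925, -0.04141223, -0.20255729,
        0.03077223]), 'effort': array([ 4.72710690e-05, -4.13325870e+01, -2.32507986e+01,  7.30614876e-02,
        4.22227965e-02, -3.33612604e-05]), 'ee_pos': array([190.92952566, 541.89336582, 213.22437323]), 'ee_rot': array([-1.79909925e+02, -2.58826095e-04,  1.60590469e+02]), 'force': array([-0.48753835,  0.02925312,  0.02323131]), 'torque': array([-0.04327401,  0.01069882, -0.00982704]), 'gripper_force': 0.0, 'gripper_width': 91.0389503640116}
scene_0.00.png
top_0.05.png
```

View pics/scene_0.00.png

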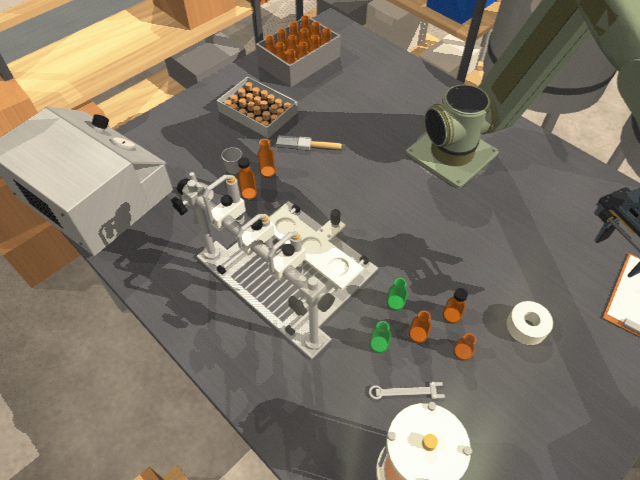

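View pics/top_0.05.png

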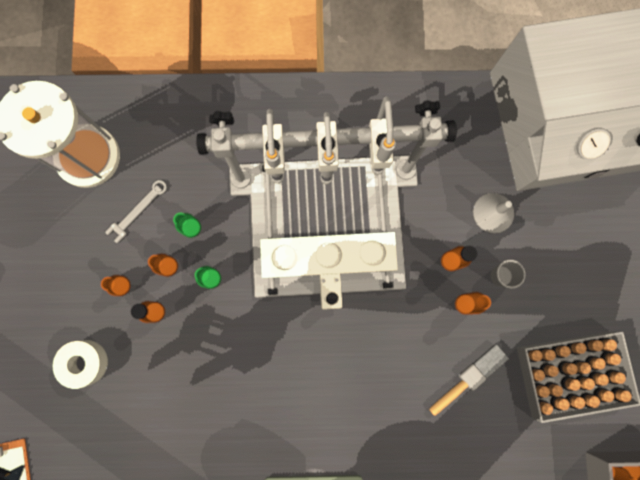

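Scene: open tall at (266,158) next to the stoppered tall (247,180). On the other side are mid (420,326), short (466,346), stoppered mid (455,305) and two green ones. Top view: the same things at (470,303), (458,258), (163,265), (117,285), (149,311). The pockets are at (285,257), (329,256), (372,252), the knob at (332,298), and the nozzle tops at (271,155), (328,156), (388,143).

```bash
cat > m.py <<'E'
from h import *
S,T=[pickle.load(open(n+'.pkl','rb')) for n in('scene','top')]
for nm,f in(('S',S),('T',T)):
    C=cloud(f); hsv=cv2.cvtColor(f['pixels'],cv2.COLOR_RGB2HSV)
    ok=(f['depth']>0)&(C[...,0]>250)&(C[...,0]<900)&(abs(C[...,1])<450)
    for col,lo,hi in(('amber',(3,150,60),(16,255,255)),('green',(50,120,50),(80,255,255))):
        m=(cv2.inRange(hsv,lo,hi)>0)&ok
        n,l,st,ce=cv2.connectedComponentsWithStats(m.astype('u1'))
        for i in range(1,n):
            if st[i,4]<60: continue
            P=C[l==i]; zt=np.percentile(P[:,2],98)
            r=cv2.dilate((l==i).astype('u1'),np.ones((9,9)))>0
            Q=C[r&ok]; Q=Q[Q[:,2]>zt-8]
            (cx,cy),rad=cv2.minEnclosingCircle(Q[:,:2].astype('f4'))
            print(nm,col,np.round(ce[i]),st[i,4],'ztop %.0f zmaxall %.0f'%(zt,Q[:,2].max()),'c',np.round([cx,cy,rad]),'med',np.round(np.median(P,0)))
C=cloud(T)
print('nozzles',[np.round(C[v,u]).tolist() for u,v in((271,155),(328,156),(388,143),(272,148),(328,148),(388,136))])
print('pock',[np.round(C[v,u]).tolist() for u,v in((285,257),(329,256),(372,252),(332,298))])
E
python3 m.py
```

```text
S amber [266. 159.] 494 ztop 130 zmaxall 134 c [ 455. -337.   15.] med [ 463. -326.   78.]
S amber [247. 183.] 462 ztop 125 zmaxall 341 c [ 622. -212.  126.] med [ 558. -298.   71.]
S amber [454. 310.] 420 ztop 101 zmaxall 120 c [452. 338.  15.] med [462. 343.  62.]
S amber [420. 327.] 522 ztop 106 zmaxall 109 c [548. 312.  15.] med [558. 316.  65.]
S amber [465. 347.] 431 ztop 80 zmaxall 84 c [506. 414.  15.] med [516. 417.  46.]
S green [397. 294.] 466 ztop 105 zmaxall 107 c [521. 217.  15.] med [530. 224.  67.]
S green [381. 337.] 473 ztop 105 zmaxall 108 c [633. 263.  15.] med [642. 270.  68.]
T amber [454. 260.] 444 ztop 121 zmaxall 142 c [ 547. -309.   15.] med [ 539. -297.   82.]
T amber [163. 264.] 505 ztop 102 zmaxall 105 c [545. 312.  15.] med [541. 303.  66.]
T amber [116. 285.] 460 ztop 77 zmaxall 78 c [505. 415.  15.] med [502. 406.  45.]
T amber [472. 303.] 622 ztop 126 zmaxall 130 c [ 453. -337.   15.] med [ 451. -325.   87.]
T amber [153. 312.] 364 ztop 104 zmaxall 117 c [446. 337.  15.] med [444. 325.  62.]
T green [187. 224.] 483 ztop 102 zmaxall 104 c [631. 263.  14.] med [624. 256.  66.]
T green [207. 277.] 441 ztop 103 zmaxall 105 c [518. 218.  14.] med [513. 210.  68.]
nozzles [[692.0, 61.0, 315.0], [696.0, -33.0, 293.0], [701.0, -128.0, 341.0], [701.0, 59.0, 324.0], [706.0, -33.0, 305.0], [709.0, -127.0, 350.0]]
pock [[557.0, 54.0, 30.0], [558.0, -41.0, 31.0], [565.0, -134.0, 32.0], [466.0, -43.0, 88.0]]
```

```bash
cat > c.py <<'E'
from h import *
f=pickle.load(open('top.pkl','rb')); C=cloud(f)
def ray(u,v,z):
    d=f['R'].T@np.array([(u-f['cx'])/f['fx'],(v-f['cy'])/f['fy'],1]); o=-f['R'].T@f['t']
    return (o+d*(z-o[2])/d[2])[:2]
hsv=cv2.cvtColor(f['pixels'],cv2.COLOR_RGB2HSV)
m=((hsv[...,1]<60)&(hsv[...,2]>150)).astype('u1'); m[:200]=0;m[290:]=0;m[:,:240]=0;m[:,420:]=0
m=cv2.morphologyEx(m,cv2.MORPH_OPEN,np.ones((25,25)))
c=max(cv2.findContours(m,0,2)[0],key=cv2.contourArea)[:,0]
W=np.array([ray(u,v,36) for u,v in c],'f4')
print('plate',cv2.minAreaRect(W))
k=(C[...,2]>80)&(C[...,2]<95)&(C[...,0]>430)&(C[...,0]<500)&(abs(C[...,1]+43)<30)
print('knob',C[k].mean(0),k.sum(),cv2.minEnclosingCircle(C[k][:,:2].astype('f4')))
# pockets: circles
g=cv2.cvtColor(f['pixels'],cv2.COLOR_RGB2GRAY)[220:290,250:410]
g=cv2.resize(g,None,fx=6,fy=6,interpolation=cv2.INTER_CUBIC)
H=cv2.HoughCircles(g,cv2.HOUGH_GRADIENT,1.5,150,param1=80,param2=25,minRadius=65,maxRadius=90)
for x,y,r in (H[0] if H is not None else []): print('hough',np.round(ray(250+x/6,220+y/6,36),1),r/6*(1090/f['fx']))
crop=cv2.resize(f['pixels'][120:310,240:420,::-1],None,fx=3,fy=3,interpolation=cv2.INTER_CUBIC)
cv2.imwrite('pics/car.png',crop)
E
python3 c.py
```

```text
plate ((559.2989501953125, -44.39588928222656), (90.84442901611328, 306.37548828125), 2.2150676250457764)
knob [466.98695431 -43.67557014  85.86379674] 124 ((467.2508850097656, -43.561126708984375), 12.603089332580566)
hough [629.5 -85.5] 26.805939
hough [631.9  -4.8] 30.480661
hough [568.8  75.7] 30.480661
hough [629.5  85. ] 28.563414
```

```bash
python3 - <<'E'
from h import *
f=pickle.load(open('scene.pkl','rb'))['pixels'][:,:,::-1]
a=cv2.resize(f[270:370,360:490],(520,400),interpolation=cv2.INTER_CUBIC)
b=cv2.resize(f[130:205,210:290],(267,250),interpolation=cv2.INTER_CUBIC); b=cv2.copyMakeBorder(b,0,150,0,0,0)
cv2.imwrite('pics/conf.png',np.hstack([a,b]))
E
```

```text
(no output)
```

View pics/conf.png

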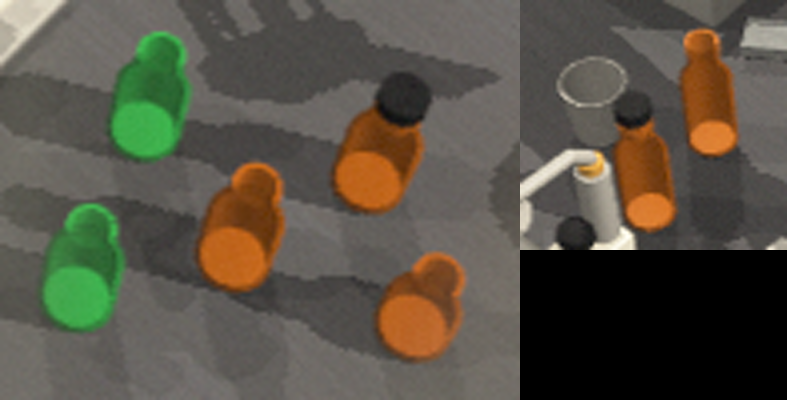

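View pics/car.png

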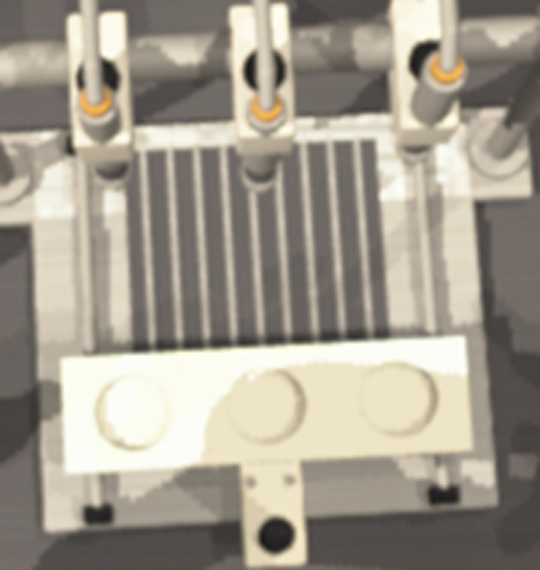

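The crop confirms it. The open bottles are mid (centre of the left half), short (lower right, stubby, no black cap) and tall (right inset, no cap). The capped and green ones are left alone. In the carriage crop the pockets are at (133,412), (268,405), (398,398) and the knob at (275,534).

```bash
cat >> h.py <<'E'
def ray(f,u,v,z):
    d=f['R'].T@np.array([(u-f['cx'])/f['fx'],(v-f['cy'])/f['fy'],1]); o=-f['R'].T@f['t']
    return (o+d*(z-o[2])/d[2])[:2]
E
python3 - <<'E'
from h import *
f=pickle.load(open('top.pkl','rb'))
for x,y,z in((133,412,36),(268,405,36),(398,398,36),(275,534,86),(62,358,36),(465,336,36),(472,452,36),(67,473,36)): print(np.round(ray(f,240+x/3,120+y/3,z),1))
C=cloud(f); h=C[...,2]
for b in((28,70),(-60,-10),(-150,-100)):
    k=(C[...,0]>670)&(C[...,0]<715)&(C[...,1]>b[0])&(C[...,1]<b[1])&(h>150)
    hsv=cv2.cvtColor(f['pixels'],cv2.COLOR_RGB2HSV); o=k&(hsv[...,0]<25)&(hsv[...,1]>120)
    print('orange ring',np.round(C[o].mean(0),1),o.sum())
E
```

```text
[556.1  54.9]
[559.6 -41.7]
[ 563.1 -135. ]
[465.6 -42.7]
[596.  105.6]
[ 607.3 -184.8]
[ 523.4 -186.5]
[513.2 102.2]
orange ring [692.8  59.9 314.2] 37
orange ring [696.6 -34.2 289. ] 37
orange ring [ 700.2 -128.8  338.9] 42
```

Emit:
send_rows(motion=[[0.628, -0.256, -0.128, 0, 0, 0, 0.32], [0.628, -0.256, -0.128, 0, 0, 0, 0.32], [0.628, -0.256, -0.128, 0, 0, 0, 0.32], [0.628, -0.256, -0.128, 0, 0, 0, 0.32], [0.628, -0.256, -0.128, 0, 0, 0, 0.32], [0.628, -0.256, -0.128, 0, 0, 0, 0.32], [0.628, -0.256, -0.128, 0, 0, 0, 0.32], [0.628, -0.256, -0.128, 0, 0, 0, 0.32], [0.628, -0.256, -0.128, 0, 0, 0, 0.32], [0.628, -0.256, -0.18, 0, 0, 0, 0.32], [0.628, -0.256, -0.18, 0, 0, 0, 0.32]], squeeze=20)

```text
time_s: 1.48
ee_pos: [503.0, 414.1, 122.6]
ee_rot: [-179.8, -0.1, 160.7]
force: [0.5, -0.3, 0.8]
gripper_width: 60.2
gripper_force: 0.0
```

```bash
cat > w.py <<'E'
from h import *
from scipy.spatial.transform import Rotation as R
def wrist():
    f=grab('wrist'); s=f['state']; v,u=np.mgrid[:480,:640]; d=f['depth']
    P=np.stack([(u-f['cx'])/f['fx']*d,(v-f['cy'])/f['fy']*d,d],-1); T=f['T_tool_cam']
    Rt=R.from_euler('xyz',s['ee_rot'],degrees=True).as_matrix()
    return f,(P@T[:3,:3].T+T[:3,3])@Rt.T+s['ee_pos']
def neck(C,f,x,y,zt):
    k=(f['depth']>0)&(np.hypot(C[...,0]-x,C[...,1]-y)<40)&(abs(C[...,2]-zt)<12)
    Q=C[k]; print('n',k.sum(),'z',np.percentile(Q[:,2],[5,50,95]).round(1),'circ',cv2.minEnclosingCircle(Q[:,:2].astype('f4')))
E
python3 - <<'E'
from w import *
f,C=wrist(); print(f['state']['ee_pos'],f['T_tool_cam'].round(2).tolist()); neck(C,f,505,414.5,75)
E
ls pics
```

```text
[503.0484984  414.11829966 122.58012246] [[0.0, -0.96, -0.29, 83.87], [1.0, 0.0, 0.0, -0.02], [0.0, -0.29, 0.96, -170.56], [0.0, 0.0, 0.0, 1.0]]
n 1579 z [66.7 71.  75.3] circ ((503.3590087890625, 416.36907958984375), 14.61133861541748)
car.png
conf.png
scene_0.00.png
top_0.05.png
wrist_1.48.png
```

Emit:
send_rows(motion=[[0, 0.003, -0.1, 0, 0, 0, 0.32], [0, 0.003, -0.152, 0, 0, 0, 0.32], [0, 0.003, -0.152, 0, 0, 0, 0.32], [0, 0.003, -0.152, 0, 0, 0, 0.32], [0, 0.003, -0.152, 0, 0, 0, -0.6], [0, 0.003, -0.152, 0, 0, 0, -0.6], [0, 0.003, -0.152, 0, 0, 0, -0.6], [0, 0.003, -0.152, 0, 0, 0, -0.6], [0, 0.003, -0.152, 0, 0, 0, -0.6], [0, 0.003, -0.152, 0, 0, 0, -0.6]])

```text
time_s: 2.78
ee_pos: [505.2, 415.9, 48.3]
ee_rot: [180.0, 0.0, 160.6]
force: [0.0, -1.0, 3.1]
gripper_width: 27.7
gripper_force: 20.0
```

Emit:
send_rows(motion=[[0, 0, 0.05, 0, 0, 0, -0.6], [0, 0, 0.13, 0, 0, 0, -0.6], [0, 0, 0.21, 0, 0, 0, -0.6], [0, 0, 0.26, 0, 0, 0, -0.6], [0.004, -0.03, 0.26, 0, 0, 0, -0.6], [0.012, -0.1, 0.26, 0, 0, 0, -0.6], [0.024, -0.2, 0.26, 0, 0, 0, -0.6], [0.037, -0.3, 0.26, 0, 0, 0, -0.6], [0.049, -0.4, 0.26, 0, 0, 0, -0.6], [0.061, -0.5, 0.26, 0, 0, 0, -0.6], [0.074, -0.6, 0.26, 0, 0, 0, -0.6], [0.086, -0.7, 0.26, 0, 0, 0, -0.6], [0.098, -0.8, 0.26, 0, 0, 0, -0.6], [0.108, -0.88, 0.26, 0, 0, 0, -0.6], [0.112, -0.914, 0.24, 0, 0, 0, -0.6], [0.112, -0.914, 0.2, 0, 0, 0, -0.6], [0.112, -0.914, 0.16, 0, 0, 0, -0.6], [0.112, -0.914, 0.12, 0, 0, 0, -0.6], [0.112, -0.914, 0.1, 0, 0, 0, -0.6], [0.112, -0.914, 0.1, 0, 0, 0, -0.6]])

```text
time_s: 5.28
ee_pos: [560.0, -40.8, 96.6]
ee_rot: [-180.0, -0.2, 160.6]
force: [-0.8, -0.3, -0.3]
gripper_width: 27.6
gripper_force: 20.0
```

```bash
python3 - <<'E'
from w import *
f,C=wrist(); print(f['state']['ee_pos'])
np.save('C.npy',C)
E
ls pics
```

```text
[560.04352296 -40.83619293  96.63020509]
car.png
conf.png
scene_0.00.png
top_0.05.png
wrist_1.48.png
wrist_5.28.png
```

View pics/wrist_5.28.png

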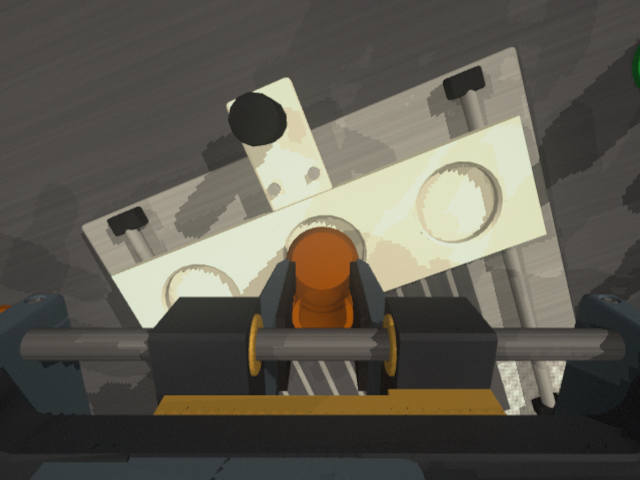

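The wrist view shows the short bottle held over the middle pocket, its rim showing around (325,245). The mid-nozzle pocket rim is at (458,202) and the knob top at (258,118). I'll refine pocket positions from these.

```bash
python3 - <<'E'
from w import *
C=np.load('C.npy'); f=pickle.load(open('wrist.pkl','rb'))
print('plate z',C[230,410].round(1),'rim L/R/T/B',[C[v,u].round(1).tolist() for u,v in((416,202),(501,202),(458,160),(458,244),(458,202))])
# pocket floor: points at z~28 +-4 within region
z=C[...,2]; p=np.median(z[180:200,515:530]); print('plate',p)
k=np.zeros(z.shape,bool); k[150:255,405:510]=1; k&=(z<p-4)&(z>p-12)
print('floor circ',cv2.minEnclosingCircle(C[k][:,:2].astype('f4')),k.sum(),C[k].mean(0))
k=np.zeros(z.shape,bool); k[85:150,220:295]=1; k&=(z>78)
print('knob',cv2.minEnclosingCircle(C[k][:,:2].astype('f4')),C[k].mean(0))
k=np.zeros(z.shape,bool); k[205:340,270:380]=1; k&=(f['pixels'][...,0]>f['pixels'][...,2]*2.0)&(z>40)&(z<70)
print('held body',k.sum(), [C[k].min(0).round(1),C[k].max(0).round(1)],cv2.minEnclosingCircle(C[k&(z<66)][:,:2].astype('f4')))
E
```

```text
plate z [563.8  20.6  35.6] rim L/R/T/B [[546.7, 29.5, 35.1], [565.2, 82.4, 35.3], [529.2, 62.0, 35.0], [585.3, 49.5, 33.4], [558.0, 57.7, 28.4]]
plate 35.75313104482859
floor circ ((562.17724609375, 58.19314956665039), 51.91672897338867) 4913 [558.25267113  56.8427189   27.8028486 ]
knob ((471.930908203125, -34.37735366821289), 23.30964469909668) [466.86233803 -42.59534034  86.32236873]
held body 391 [array([535.3, -57.1,  55.6]), array([555.6, -17.6,  70. ])] ((547.849853515625, -36.98114776611328), 20.03893280029297)
```

Emit:
send_rows(motion=[[0.004, 0.002, 0, 0, 0, 0, -0.6], [0.004, 0.002, -0.015, 0, 0, 0, -0.6], [0.004, 0.002, -0.028, 0, 0, 0, -0.6], [0.004, 0.002, -0.036, 0, 0, 0, -0.6], [0.004, 0.002, -0.038, 0, 0, 0, -0.6], [0.004, 0.002, -0.038, 0, 0, 0, -0.6], [0.004, 0.002, -0.038, 0, 0, 0, -0.6]])

```text
time_s: 6.2
ee_pos: [563.3, -40.2, 79.2]
ee_rot: [180.0, 0.0, 160.6]
force: [0.2, 0.6, -1.0]
gripper_width: 27.9
gripper_force: 20.0
```

Emit:
send_rows(motion=[[0, 0, -0.003, 0, 0, 0, -0.6], [0, 0, -0.005, 0, 0, 0, -0.6], [0, 0, -0.005, 0, 0, 0, -0.6], [0, 0, -0.005, 0, 0, 0, -0.25], [0, 0, -0.005, 0, 0, 0, 0.0], [0, 0, -0.005, 0, 0, 0, 0.3], [0, 0, -0.005, 0, 0, 0, 0.3], [0, 0, 0.05, 0, 0, 0, 0.3], [0, 0, 0.15, 0, 0, 0, 0.3], [0, 0, 0.22, 0, 0, 0, 0.3], [0, 0, 0.22, 0, 0, 0, 0.3]])

```text
time_s: 7.58
ee_pos: [564.9, -40.3, 192.2]
ee_rot: [179.9, 0.4, 160.6]
force: [0.6, 0.2, 0.3]
gripper_width: 59.0
gripper_force: 0.0
```

```bash
python3 - <<'E'
from w import *
f,C=wrist(); print(f['state']['ee_pos']); neck(C,f,562,-40,103)
z=C[...,2]; k=(f['depth']>0)&(z>93)&(z<115)&(np.hypot(C[...,0]-562,C[...,1]+40)<60); print(C[k].mean(0),z[k].max())
E
```

```text
[564.91140641 -40.31641779 192.15748339]
n 1168 z [ 96.8  99.1 103.3] circ ((561.1396484375, -39.449527740478516), 14.610184669494629)
[560.68919183 -39.28784637  99.92979266] 104.71865733076011
```

Emit:
send_rows(motion=[[-0.037, 0.1, 0, 0, 0, 0, 0.32], [-0.037, 0.225, 0, 0, 0, 0, 0.32], [-0.037, 0.35, -0.02, 0, 0, 0, 0.32], [-0.037, 0.475, -0.04, 0, 0, 0, 0.32], [-0.037, 0.6, -0.07, 0, 0, 0, 0.32], [-0.037, 0.705, -0.094, 0, 0, 0, 0.32], [-0.037, 0.705, -0.094, 0, 0, 0, 0.32], [-0.037, 0.705, -0.094, 0, 0, 0, 0.32], [-0.037, 0.705, -0.094, 0, 0, 0, 0.32]])

```text
time_s: 8.75
ee_pos: [544.6, 310.9, 141.8]
ee_rot: [-180.0, -0.0, 160.5]
force: [0.3, 1.3, 0.4]
gripper_width: 60.3
gripper_force: 0.0
```

```bash
python3 - <<'E'
from w import *
f,C=wrist(); print(f['state']['ee_pos']); neck(C,f,546,312,100)
E
```

```text
[544.63516664 310.86213119 141.82872788]
n 1659 z [ 91.6  96.  100.3] circ ((544.4944458007812, 313.6504821777344), 14.537239074707031)
```

Emit:
send_rows(motion=[[0, 0.005, -0.08, 0, 0, 0, 0.32], [0, 0.005, -0.142, 0, 0, 0, 0.32], [0, 0.005, -0.142, 0, 0, 0, 0.32], [0, 0.005, -0.142, 0, 0, 0, 0.32], [0, 0.005, -0.142, 0, 0, 0, -0.6], [0, 0.005, -0.142, 0, 0, 0, -0.6], [0, 0.005, -0.142, 0, 0, 0, -0.6], [0, 0.005, -0.142, 0, 0, 0, -0.6], [0, 0.005, -0.142, 0, 0, 0, -0.6]])

```text
time_s: 9.93
ee_pos: [544.7, 314.9, 71.2]
ee_rot: [180.0, 0.0, 160.6]
force: [-0.3, -0.8, 1.8]
gripper_width: 27.7
gripper_force: 20.0
```

Emit:
send_rows(motion=[[0, 0, 0.05, 0, 0, 0, -0.6], [0, 0, 0.13, 0, 0, 0, -0.6], [0, 0, 0.21, 0, 0, 0, -0.6], [0, 0, 0.25, 0, 0, 0, -0.6], [0.002, -0.03, 0.25, 0, 0, 0, -0.6], [0.005, -0.1, 0.25, 0, 0, 0, -0.6], [0.01, -0.2, 0.25, 0, 0, 0, -0.6], [0.015, -0.3, 0.25, 0, 0, 0, -0.6], [0.02, -0.4, 0.25, 0, 0, 0, -0.6], [0.022, -0.48, 0.25, 0, 0, 0, -0.6], [0.024, -0.519, 0.23, 0, 0, 0, -0.6], [0.024, -0.519, 0.18, 0, 0, 0, -0.6], [0.024, -0.519, 0.13, 0, 0, 0, -0.6], [0.024, -0.519, 0.1, 0, 0, 0, -0.6], [0.024, -0.519, 0.09, 0, 0, 0, -0.6], [0.024, -0.519, 0.09, 0, 0, 0, -0.6], [0.024, -0.519, 0.09, 0, 0, 0, -0.6]])

```text
time_s: 12.05
ee_pos: [557.2, 55.5, 116.8]
ee_rot: [180.0, 0.1, 160.6]
force: [0.2, 0.3, -1.4]
gripper_width: 27.6
gripper_force: 20.0
```

Good: on target. Now to lower, release and rise.

Emit:
send_rows(motion=[[0, 0, -0.012, 0, 0, 0, -0.6], [0, 0, -0.024, 0, 0, 0, -0.6], [0, 0, -0.032, 0, 0, 0, -0.6], [0, 0, -0.035, 0, 0, 0, -0.6], [0, 0, -0.035, 0, 0, 0, -0.6], [0, 0, -0.035, 0, 0, 0, -0.6], [0, 0, -0.035, 0, 0, 0, -0.25], [0, 0, -0.035, 0, 0, 0, 0.0], [0, 0, -0.035, 0, 0, 0, 0.3], [0, 0, -0.035, 0, 0, 0, 0.3], [0, 0, 0.02, 0, 0, 0, 0.3], [0, 0, 0.12, 0, 0, 0, 0.3], [0, 0, 0.19, 0, 0, 0, 0.3], [0, 0, 0.19, 0, 0, 0, 0.3]])

```text
time_s: 13.8
ee_pos: [558.4, 55.5, 214.1]
ee_rot: [179.8, 0.4, 160.6]
force: [0.6, -0.7, -0.1]
gripper_width: 59.3
gripper_force: 0.0
```

```bash
python3 - <<'E'
from w import *
f,C=wrist(); print(f['state']['ee_pos']); neck(C,f,557,55.5,128); neck(C,f,561,-39.5,103)
E
```

```text
[558.3993764   55.50977353 214.08631747]
n 1185 z [121.7 124.1 128.3] circ ((556.2910766601562, 54.357173919677734), 14.62186050415039)
n 989 z [ 93.8  99.1 103.3] circ ((561.3773193359375, -38.98991775512695), 14.742690086364746)
```

Emit:
send_rows(motion=[[-0.04, -0.08, 0, 0, 0, 0, 0.32], [-0.08, -0.18, 0, 0, 0, 0, 0.32], [-0.11, -0.29, 0, 0, 0, 0, 0.32], [-0.14, -0.4, 0, 0, 0, 0, 0.32], [-0.17, -0.51, 0, 0, 0, 0, 0.32], [-0.19, -0.62, -0.03, 0, 0, 0, 0.32], [-0.208, -0.73, -0.06, 0, 0, 0, 0.32], [-0.208, -0.785, -0.088, 0, 0, 0, 0.32], [-0.208, -0.785, -0.088, 0, 0, 0, 0.32], [-0.208, -0.785, -0.088, 0, 0, 0, 0.32], [-0.208, -0.785, -0.088, 0, 0, 0, 0.32]])

```text
time_s: 15.22
ee_pos: [452.9, -336.0, 167.3]
ee_rot: [180.0, 0.0, 160.7]
force: [-0.6, -0.2, 0.4]
gripper_width: 60.5
gripper_force: 0.0
```

```bash
python3 - <<'E'
from w import *
f,C=wrist(); print(f['state']['ee_pos'],f['state']['qpos'].round()); neck(C,f,454,-337,125)
E
```

```text
[ 452.88768221 -335.99196954  167.293338  ] [ -38.   19.   95.    0.   65. -108.]
n 1649 z [116.6 121.1 125.3] circ ((452.0756530761719, -336.89471435546875), 14.672311782836914)
```

Emit:
send_rows(motion=[[-0.001, -0.002, -0.08, 0, 0, 0, 0.32], [-0.001, -0.002, -0.142, 0, 0, 0, 0.32], [-0.001, -0.002, -0.142, 0, 0, 0, 0.32], [-0.001, -0.002, -0.142, 0, 0, 0, 0.32], [-0.001, -0.002, -0.142, 0, 0, 0, -0.6], [-0.001, -0.002, -0.142, 0, 0, 0, -0.6], [-0.001, -0.002, -0.142, 0, 0, 0, -0.6], [-0.001, -0.002, -0.142, 0, 0, 0, -0.6], [-0.001, -0.002, -0.142, 0, 0, 0, -0.6]])

```text
time_s: 16.4
ee_pos: [452.3, -338.1, 96.3]
ee_rot: [180.0, 0.0, 160.6]
force: [1.1, 0.9, 2.2]
gripper_width: 27.5
gripper_force: 20.0
```

Emit:
send_rows(motion=[[0, 0, 0.05, 0, 0, 0, -0.6], [0, 0, 0.13, 0, 0, 0, -0.6], [0, 0, 0.22, 0, 0, 0, -0.6], [0, 0, 0.29, 0, 0, 0, -0.6], [0.005, 0.02, 0.3, 0, 0, 0, -0.6], [0.035, 0.07, 0.3, 0, 0, 0, -0.6], [0.08, 0.15, 0.3, 0, 0, 0, -0.6], [0.13, 0.24, 0.3, 0, 0, 0, -0.6], [0.18, 0.33, 0.3, 0, 0, 0, -0.6], [0.215, 0.39, 0.28, 0, 0, 0, -0.6], [0.224, 0.407, 0.23, 0, 0, 0, -0.6], [0.224, 0.407, 0.17, 0, 0, 0, -0.6], [0.224, 0.407, 0.12, 0, 0, 0, -0.6], [0.224, 0.407, 0.1, 0, 0, 0, -0.6], [0.224, 0.407, 0.09, 0, 0, 0, -0.6], [0.224, 0.407, 0.09, 0, 0, 0, -0.6], [0.224, 0.407, 0.09, 0, 0, 0, -0.6]])

```text
time_s: 18.52
ee_pos: [564.6, -134.9, 141.9]
ee_rot: [180.0, 0.1, 160.6]
force: [0.0, 0.1, -2.2]
gripper_width: 27.2
gripper_force: 20.0
```

Emit:
send_rows(motion=[[0, 0, -0.012, 0, 0, 0, -0.6], [0, 0, -0.024, 0, 0, 0, -0.6], [0, 0, -0.032, 0, 0, 0, -0.6], [0, 0, -0.035, 0, 0, 0, -0.6], [0, 0, -0.035, 0, 0, 0, -0.6], [0, 0, -0.035, 0, 0, 0, -0.6], [0, 0, -0.035, 0, 0, 0, -0.25], [0, 0, -0.035, 0, 0, 0, 0.0], [0, 0, -0.035, 0, 0, 0, 0.3], [0, 0, -0.035, 0, 0, 0, 0.3], [0, 0, 0.02, 0, 0, 0, 0.3], [0, 0, 0.1, 0, 0, 0, 0.3], [0, 0, 0.14, 0, 0, 0, 0.3], [0, 0, 0.14, 0, 0, 0, 0.3]])

```text
time_s: 20.27
ee_pos: [565.0, -134.9, 212.6]
ee_rot: [180.0, 0.2, 160.6]
force: [-0.2, 0.5, -0.2]
gripper_width: 59.5
gripper_force: 0.0
```

```bash
python3 - <<'E'
from w import *
f,C=wrist(); print(f['state']['ee_pos']); neck(C,f,564.5,-134.5,153); neck(C,f,561,-39.5,103)
z=C[...,2];k=(f['depth']>0)&(z>80)&(z<92)&(np.hypot(C[...,0]-466,C[...,1]+43)<25);print('knob',C[k].mean(0),k.sum())
E
```

```text
[ 565.04350837 -134.89715485  212.55738726]
n 1450 z [144.9 149.1 153.4] circ ((563.4415283203125, -133.45526123046875), 14.524138450622559)
n 1149 z [ 94.3  99.1 103.3] circ ((561.054443359375, -39.777523040771484), 14.602333068847656)
knob [466.62477409 -44.08094786  85.32874792] 956
```

Emit:
send_rows(motion=[[-0.06, 0.03, 0, 0, 0, 0.1, 0.32], [-0.15, 0.09, 0, 0, 0, 0.25, 0.32], [-0.197, 0.15, 0, 0, 0, 0.323, 0.32], [-0.197, 0.183, -0.08, 0, 0, 0.323, 0.32], [-0.197, 0.183, -0.165, 0, 0, 0.323, 0.32], [-0.197, 0.183, -0.165, 0, 0, 0.323, 0.32], [-0.197, 0.183, -0.165, 0, 0, 0.323, 0.32], [-0.197, 0.183, -0.24, 0, 0, 0.323, 0.32], [-0.197, 0.183, -0.3, 0, 0, 0.323, 0.32], [-0.197, 0.183, -0.321, 0, 0, 0.323, 0.32], [-0.197, 0.183, -0.321, 0, 0, 0.323, 0.32], [-0.197, 0.183, -0.321, 0, 0, 0.323, 0.32]])

```text
time_s: 21.82
ee_pos: [466.9, -43.4, 51.8]
ee_rot: [-180.0, 0.2, 180.0]
force: [0.9, 0.1, 0.4]
gripper_width: 60.5
gripper_force: 0.0
```

Emit:
send_rows(motion=[[0, 0, 0, 0, 0, 0, -0.6], [0, 0, 0, 0, 0, 0, -0.6], [0, 0, 0, 0, 0, 0, -0.6], [0, 0, 0, 0, 0, 0, -0.6], [0, 0, 0, 0, 0, 0, -0.6]])

```text
time_s: 22.45
ee_pos: [465.6, -44.2, 50.6]
ee_rot: [-179.9, 0.0, -180.0]
force: [-0.6, -4.7, 0.1]
gripper_width: 25.4
gripper_force: 20.0
```

```bash
python3 - <<'E'
from h import *
f=grab('scene')
cv2.imwrite('pics/pre.png',cv2.resize(f['pixels'][140:370,160:440,::-1],None,fx=2.5,fy=2.5))
E
```

```text
(no output)
```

View pics/pre.png

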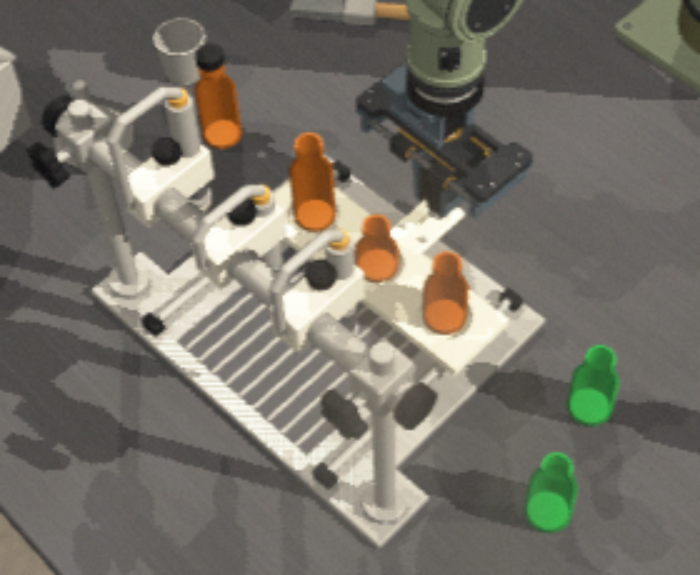

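The picture shows tall (312,180), short (377,248) and mid (445,292) upright in their pockets, in line with the high, low and middle nozzles, with the gripper on the knob. I'll slide it slowly.

Emit:
send_rows(motion=[[0.003, 0, 0, 0, 0, 0, -0.6], [0.01, 0, 0, 0, 0, 0, -0.6], [0.02, 0.001, 0, 0, 0, 0, -0.6], [0.035, 0.001, 0, 0, 0, 0, -0.6], [0.051, 0.002, 0, 0, 0, 0, -0.6], [0.068, 0.003, 0, 0, 0, 0, -0.6], [0.085, 0.003, 0, 0, 0, 0, -0.6], [0.102, 0.004, 0, 0, 0, 0, -0.6], [0.119, 0.005, 0, 0, 0, 0, -0.6], [0.136, 0.005, 0, 0, 0, 0, -0.6], [0.153, 0.006, 0, 0, 0, 0, -0.6], [0.17, 0.006, 0, 0, 0, 0, -0.6], [0.187, 0.007, 0, 0, 0, 0, -0.6], [0.203, 0.008, 0, 0, 0, 0, -0.6], [0.218, 0.008, 0, 0, 0, 0, -0.6], [0.23, 0.009, 0, 0, 0, 0, -0.6], [0.24, 0.009, 0, 0, 0, 0, -0.6], [0.247, 0.009, 0, 0, 0, 0, -0.6], [0.25, 0.01, 0, 0, 0, 0, -0.6], [0.25, 0.01, 0, 0, 0, 0, -0.6]])

```text
time_s: 25.0
ee_pos: [590.9, -39.1, 50.6]
ee_rot: [-179.9, 0.0, -180.0]
force: [-1.1, -6.0, 3.7]
gripper_width: 25.6
gripper_force: 20.0
```

Emit:
send_rows(motion=[[0.003, 0, 0, 0, 0, 0, -0.6], [0.008, 0, 0, 0, 0, 0, -0.6], [0.013, 0, 0, 0, 0, 0, -0.6], [0.018, 0.001, 0, 0, 0, 0, -0.6], [0.021, 0.001, 0, 0, 0, 0, -0.6], [0.023, 0.001, 0, 0, 0, 0, -0.6], [0.024, 0.001, 0, 0, 0, 0, -0.6], [0.024, 0.001, 0, 0, 0, 0, -0.6]])

```text
time_s: 26.0
ee_pos: [602.6, -38.7, 50.6]
ee_rot: [-179.9, -0.0, 180.0]
force: [-2.5, -6.7, 3.8]
gripper_width: 26.1
gripper_force: 20.0
```

Emit:
send_rows(motion=[[0.003, 0, 0, 0, 0, 0, -0.6], [0.006, 0, 0, 0, 0, 0, -0.6], [0.009, 0, 0, 0, 0, 0, -0.6], [0.012, 0, 0, 0, 0, 0, -0.6], [0.012, 0, 0, 0, 0, 0, -0.6]])

```text
time_s: 26.62
ee_pos: [604.6, -38.6, 50.6]
ee_rot: [-179.9, -0.5, 180.0]
force: [-12.5, -5.1, 10.2]
gripper_width: 25.8
gripper_force: 20.0
```

Emit:
send_rows(motion=[[0, 0, 0, 0, 0, 0, -0.2], [0, 0, 0, 0, 0, 0, 0.1], [0, 0, 0, 0, 0, 0, 0.1], [-0.004, 0, 0, 0, 0, 0, 0.1], [-0.008, 0, 0, 0, 0, 0, 0.1], [-0.008, 0, 0.05, 0, 0, 0, 0.1], [-0.008, 0, 0.1, 0, 0, 0, 0.1], [-0.1, 0, 0.15, 0, 0, 0, 0.1], [-0.2, 0, 0.25, 0, 0, 0, 0.1], [-0.3, 0, 0.35, 0, 0, 0, 0.1], [-0.4, 0, 0.4, 0, 0, 0, 0.1], [-0.4, 0, 0.4, 0, 0, 0, 0.1], [-0.4, 0, 0.4, 0, 0, 0, 0.1]])

```text
time_s: 28.25
ee_pos: [408.8, -37.7, 250.8]
ee_rot: [-180.0, 0.1, 180.0]
force: [0.5, 1.1, -0.4]
gripper_width: 50.2
gripper_force: 0.0
```

```bash
python3 - <<'E'
from w import *
f=grab('top'); C=cloud(f); k=(C[...,2]>80)&(C[...,2]<95)&(C[...,0]>570)&(C[...,0]<640)&(abs(C[...,1]+38)<30)
print('knob',C[k].mean(0),k.sum())
g=grab('scene')
a=cv2.resize(f['pixels'][120:310,240:420,::-1],(390,412)); b=cv2.resize(g['pixels'][160:350,190:370,::-1],(390,412),interpolation=cv2.INTER_CUBIC)
cv2.imwrite('pics/fin.png',np.hstack([a,b]))
w,W=wrist(); z=W[...,2]
for x,y,h in((694,58,128),(698,-36,103),(702,-131,153)):
  try: neck(W,w,x,y,h)
  except Exception as e: print(e)
E
```

```text
knob [605.30593615 -38.32429579  85.52497685] 123
index -1 is out of bounds for axis 0 with size 0
index -1 is out of bounds for axis 0 with size 0
index -1 is out of bounds for axis 0 with size 0
```

View pics/fin.png

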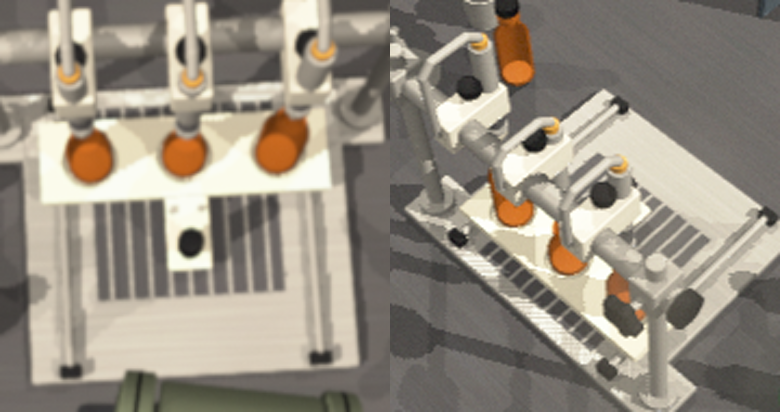

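The top view shows the carriage under the nozzles and all three bottles upright, at (90,157), (185,153) and (280,147) in the left half. The knob has moved 138 mm. One gentle push from behind the knob will confirm it's against the stop.

Emit:
send_rows(motion=[[0.1, 0, -0.05, 0, 0, 0, -1], [0.2, 0, -0.1, 0, 0, 0, -1], [0.28, 0, -0.2, 0, 0, 0, -1], [0.28, 0, -0.3, 0, 0, 0, -1], [0.28, 0, -0.386, 0, 0, 0, -1], [0.28, 0, -0.386, 0, 0, 0, -1], [0.29, 0, -0.386, 0, 0, 0, -1], [0.3, 0, -0.386, 0, 0, 0, -1], [0.31, 0, -0.386, 0, 0, 0, -1], [0.318, 0, -0.386, 0, 0, 0, -1], [0.326, 0, -0.386, 0, 0, 0, -1], [0.332, 0, -0.386, 0, 0, 0, -1], [0.336, 0, -0.386, 0, 0, 0, -1], [0.338, 0, -0.386, 0, 0, 0, -1], [0.338, 0, -0.386, 0, 0, 0, -1]])

```text
time_s: 30.28
ee_pos: [577.2, -37.7, 57.4]
ee_rot: [180.0, -0.1, 180.0]
force: [-2.1, 0.1, 0.4]
gripper_width: 0.6
gripper_force: 0.5
```

Light contact. I'll push a little further and watch whether the force rises.

Emit:
send_rows(motion=[[0.002, 0, 0, 0, 0, 0, -1], [0.004, 0, 0, 0, 0, 0, -1], [0.006, 0, 0, 0, 0, 0, -1], [0.008, 0, 0, 0, 0, 0, -1], [0.008, 0, 0, 0, 0, 0, -1]])

```text
time_s: 30.9
ee_pos: [577.4, -37.6, 57.3]
ee_rot: [180.0, -0.5, 180.0]
force: [-9.8, -0.2, 8.4]
gripper_width: 0.5
gripper_force: 5.2
```

Hard against the stop: the commanded 4 mm moved it only 0.2 mm and raised the force to 10 N. I'll back off now.

Emit:
send_rows(motion=[[-0.05, 0, 0, 0, 0, 0, -1], [-0.12, 0, 0.05, 0, 0, 0, -1], [-0.2, 0, 0.15, 0, 0, 0, -1], [-0.3, 0, 0.25, 0, 0, 0, -1], [-0.36, 0, 0.35, 0, 0, 0, -1], [-0.36, 0, 0.35, 0, 0, 0, -1], [-0.36, 0, 0.35, 0, 0, 0, -1], [-0.36, 0, 0.35, 0, 0, 0, -1]])

```text
time_s: 31.9
ee_pos: [401.7, -37.6, 231.0]
ee_rot: [180.0, -0.1, 180.0]
force: [-0.2, 0.3, 0.9]
gripper_width: 0.6
gripper_force: 0.0
```

```bash
python3 - <<'E'
from h import *
f=grab('top'); C=cloud(f); k=(C[...,2]>80)&(C[...,2]<95)&(C[...,0]>570)&(C[...,0]<640)&(abs(C[...,1]+38)<30)
print('knob',C[k].mean(0),k.sum())
cv2.imwrite('pics/fin2.png',f['pixels'][60:380,60:560,::-1])
E
```

```text
knob [605.43112009 -38.31989516  85.69111613] 122
```

View pics/fin2.png

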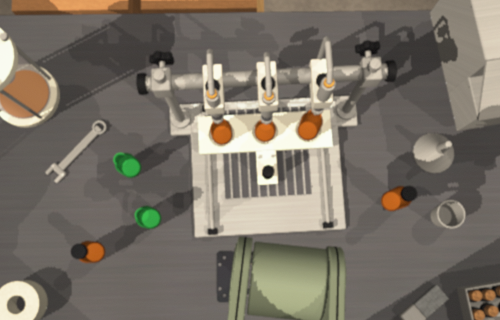

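The three bottles stand upright at (221,132), (265,130) and (311,126). The carriage is home, and the stoppered bottles at (395,198) and (90,251) and the green ones are undisturbed.

```bash
python3 -c "
from workcell import env
print(env.job_done())"
```

```text
the job is handed in; nothing more can be done
None
```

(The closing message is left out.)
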